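# Set out marbling colours in chip order in a corner rack

### The arm

A 6-joint arm with a two-finger parallel gripper is mounted at the origin on the work surface; the furniture and walls round the work are solid. World frame = base frame: x ahead of the robot, y to its left, z up, the work surface at z = 0. Lengths are in mm, angles in degrees, forces in N, time in s.
With the tool pointing down it reaches from about 275 to 850 mm from the base axis. Payload 19 kg.
Tool frame: the origin (TCP) lies at the very end of the fingers, on their centre line; the grasp point (between the pads) lies behind it (hold_point_z is the z of the grasp point in the tool frame, in mm); z points along the fingers, y is the line along which they close (so a half turn about z gives the same grasp; the last joint's range is limited). The gripper opens to 85 mm and grips with 20 to 120 N. Pads are 22 mm wide; open, the fingers measure 114 mm over their backs; the gripper's body (76 mm by 85 mm) begins 54 mm behind the grasp point. The pads swing forward as they close: fully open they stand 13 mm farther back than shut.
Start: joints at [59.015, 8.623, 82.357, -0, 89.026, -7.678], TCP at [227.512, 528.042, 231.267] pointing down, gripper open.
Joint ranges: [-160.23, 160.23], [-39.13, 120.54], [6.94, 153.29], [-79.49, 259.48], [9.18, 160.14], [-161.06, 161.06]. Speed limits (degrees/s): [108.29, 108.29, 127.2, 172.46, 172.46, 172.46].

### API

Orientations are given as [roll, pitch, yaw] about the fixed x, y, z axes, in that order (R = Rz(yaw) Ry(pitch) Rx(roll)).
In Python, from cell import state, capture, sign_off, recognise, spot_point, hold_point_z gives the robot as it stands.
- The arm moves only by the tool apply_moves, never from a script. Its argument "moves" is a list of rows, each an object with "offset": the shift along the tool's x, y, z in m, a list of three; "angular": the turn, a rotation vector about the tool's x, y, z in degrees, a list of three. A call has 1 to 10 rows; each row is the pose to reach, as a shift and turn from the pose commanded when the call began, along the tool's axes at that moment; what a row does not reach only later rows make up. A row lasts 1/12 s, in which the tool goes at most 41.7 mm and 7.16 degrees, less where a joint would pass 70% of its speed; a pose out of reach is approached as far as the arm can. A call with a gripper value outside its range is refused whole. "fingers" is the finger opening in m, from 0 to 0.0854, set as the call begins (left out, the last holds). The fingers move at their own pace and stop on an object; "squeeze" is the grip in N (left out, the last holds). Time passes only in rows, so rows that repeat a pose let the fingers close. It gives the time, the measured TCP pose, the force, the opening and the grip force at its end, in the units of the state.
- state(): the state, without advancing time (a new reading comes with each control period).
- capture(name): name is "scene" or "top" or "wrist"; returns a dict with "frame" (480x640x3 uint8, red, green, blue), "camera_matrix" (3x3 intrinsics, pixels), "k1" (the pictures are not rectified: a ray, as slopes to the right and down, at radius r is drawn at 1 + k1 r^2 times it, then the intrinsics apply), "world_to_cam" (4x4, takes a point from world to camera coordinates); the wrist camera has in their place "tool_from_camera" (4x4, takes a point from camera to tool coordinates, whose origin is the TCP and whose axes are the flange's). Camera axes: x right, y down, z forward; pixel columns grow to the right and rows downward; lengths in mm; the calibration is good to about 2 mm. A picture is of the moment at which its call begins: read the wrist's pose just before it. There is no depth.
- sign_off(): hands the job in; it is judged then, once.
Trained networks look in the newest picture that a camera, given by its name, has taken for a name from the list of things; names that differ only in an ending like _2 or _b are one class to them, and where a whole thing is asked for, a point or a joint stands for the part that bears it (a point fixed in the world has none). Each returns a list of dicts, best first, with "conf" (0 to 1); they miss things now and then, are a little off and sometimes report something else, mostly with a low value. They report only what shows in the picture. A call takes as long as a camera call.
- recognise(camera, name): "pixel" ([column, row] in pixels, amid what is visible of it).
- spot_point(camera, name): "pixel" ([column, row] in pixels: a listed point, or the origin of a listed thing).
The state is a dict: "clock": time; "joint_positions": joint angles; "qvel": joint speeds; "joint_efforts": joint torques, N m; "tool_pos": TCP position; "eef_rot": TCP orientation; "contact_force": force on the tool from outside, world axes, zero at the start; "ft_torque": the same for the moment, N m; "grip_width": finger opening in mm; "grasp_force": force on a finger pad.
Only numpy, scipy, OpenCV 4.12 (cv2) and the standard library are available. Lean on these libraries where they do the work, as an engineer would, in place of code of your own. Each camera call takes 0.05 s, during which the arm holds its last target. There are 200 camera calls.

### The job

Set out the four colours on the corner rack so that each bottle stands upright on the board against the far fence, straight behind the chip of its own colour. Begin with the bottle that belongs in the corner and push it up snug against both fences, then work along, setting each next bottle snug against the one before it. Leave the black bottle where it stands and do not knock any bottle over.

Things in the scene. Friction and masses are not known exactly. Their poses are not given: they have to be found in the camera images.
- rack: Fixed plywood board with two brown fences that meet in a corner. Origin: underside of board (mm), below the fences' inner corner; +x to far fence, +y to left fence. Board top z 8, x -76..8, y -150..8. Far fence: inner face x=0, whole board width; left fence: inner face y=0, x -52..0. Fences 8 thick, tops z 26. Packed bottle centres: x -15, y -15, -45, -75, -105. Chips lie at the front.
- chip_red: Red colour chip with a white rim, 26 x 26 x 3 mm, fixed on the rack's board. Origin: centre of its underside; axes parallel to the rack's. In the rack's frame at x -62 mm and y -15, -45.5, -76 or -106.5 mm, changing from start to start. The place of the red bottle is straight behind it (towards the far fence)
- chip_green: Green colour chip with a white rim, 26 x 26 x 3 mm, fixed on the rack's board. Origin: centre of its underside; axes parallel to the rack's. In the rack's frame at x -62 mm and y -15, -45.5, -76 or -106.5 mm, changing from start to start. The place of the green bottle is straight behind it (towards the far fence)
- chip_blue: Dark blue colour chip with a white rim, 26 x 26 x 3 mm, fixed on the rack's board. Origin: centre of its underside; axes parallel to the rack's. In the rack's frame at x -62 mm and y -15, -45.5, -76 or -106.5 mm, changing from start to start. The place of the dark blue bottle is straight behind it (towards the far fence)
- chip_yellow: Yellow colour chip with a white rim, 26 x 26 x 3 mm, fixed on the rack's board. Origin: centre of its underside; axes parallel to the rack's. In the rack's frame at x -62 mm and y -15, -45.5, -76 or -106.5 mm, changing from start to start. The place of the yellow bottle is straight behind it (towards the far fence)
- bottle_red: Red dropper bottle with a white cap, loose, upright, about 60 g. Origin: centre of its underside; z up along its axis. The round body is 30 mm in diameter up to 66 mm, the cap above it 24 mm in diameter up to 92 mm. Starts on the table (z = 0); any two bottles may swap places between starts
- bottle_green: Green dropper bottle with a white cap, loose, upright, about 60 g. Origin: centre of its underside; z up along its axis. The round body is 30 mm in diameter up to 66 mm, the cap above it 24 mm in diameter up to 93 mm. Starts on the table (z = 0); any two bottles may swap places between starts
- bottle_blue: Dark blue dropper bottle with a white cap, loose, upright, about 60 g. Origin: centre of its underside; z up along its axis. The round body is 30 mm in diameter up to 64 mm, the cap above it 24 mm in diameter up to 89 mm. Starts on the table (z = 0); any two bottles may swap places between starts
- bottle_yellow: Yellow dropper bottle with a white cap, loose, upright, about 60 g. Origin: centre of its underside; z up along its axis. The round body is 30 mm in diameter up to 65 mm, the cap above it 24 mm in diameter up to 91 mm. Starts on the table (z = 0); any two bottles may swap places between starts
- bottle_black: Black dropper bottle with a white cap, loose, upright, about 60 g. Origin: centre of its underside; z up along its axis. The round body is 30 mm in diameter up to 65 mm, the cap above it 24 mm in diameter up to 91 mm. Starts on the table (z = 0). Not wanted on the rack: it stays where it stands; it too may swap places with the others between starts

How it is judged (in metres and radians):
On the way, in this order (a step that is already met when the one before it is completed fails the run):
1. the corner place is filled: the bottle of the chip nearest the left fence stands in the corner, within 8 mm of both fences, let go (((y of chip_red in the frame of rack between -0.025 and -0.005 m and y of bottle_red in the frame of chip_red between -0.012 and 0.012 m and x of bottle_red in the frame of rack above -0.023 m and z of bottle_red in the frame of rack between 0.004 and 0.013 m and angle between bottle_red's own z axis and vertical below 0.1 rad and contact force between bottle_red and the fingers below 0.2 N and (y of chip_red in the frame of rack below -0.03 m or y of bottle_red in the frame of rack above -0.023 m)) or (y of chip_green in the frame of rack between -0.025 and -0.005 m and y of bottle_green in the frame of chip_green between -0.012 and 0.012 m and x of bottle_green in the frame of rack above -0.023 m and z of bottle_green in the frame of rack between 0.004 and 0.013 m and angle between bottle_green's own z axis and vertical below 0.1 rad and contact force between bottle_green and the fingers below 0.2 N and (y of chip_green in the frame of rack below -0.03 m or y of bottle_green in the frame of rack above -0.023 m)) or (y of chip_blue in the frame of rack between -0.025 and -0.005 m and y of bottle_blue in the frame of chip_blue between -0.012 and 0.012 m and x of bottle_blue in the frame of rack above -0.023 m and z of bottle_blue in the frame of rack between 0.004 and 0.013 m and angle between bottle_blue's own z axis and vertical below 0.1 rad and contact force between bottle_blue and the fingers below 0.2 N and (y of chip_blue in the frame of rack below -0.03 m or y of bottle_blue in the frame of rack above -0.023 m)) or (y of chip_yellow in the frame of rack between -0.025 and -0.005 m and y of bottle_yellow in the frame of chip_yellow between -0.012 and 0.012 m and x of bottle_yellow in the frame of rack above -0.023 m and z of bottle_yellow in the frame of rack between 0.004 and 0.013 m and angle between bottle_yellow's own z axis and vertical below 0.1 rad and contact force between bottle_yellow and the fingers below 0.2 N and (y of chip_yellow in the frame of rack below -0.03 m or y of bottle_yellow in the frame of rack above -0.023 m)))), for 0.2 s.
2. the second place is filled: the bottle of the second chip stands behind its chip, let go (((y of chip_red in the frame of rack between -0.0555 and -0.0355 m and y of bottle_red in the frame of chip_red between -0.012 and 0.012 m and x of bottle_red in the frame of rack above -0.023 m and z of bottle_red in the frame of rack between 0.004 and 0.013 m and angle between bottle_red's own z axis and vertical below 0.1 rad and contact force between bottle_red and the fingers below 0.2 N and (y of chip_red in the frame of rack below -0.03 m or y of bottle_red in the frame of rack above -0.023 m)) or (y of chip_green in the frame of rack between -0.0555 and -0.0355 m and y of bottle_green in the frame of chip_green between -0.012 and 0.012 m and x of bottle_green in the frame of rack above -0.023 m and z of bottle_green in the frame of rack between 0.004 and 0.013 m and angle between bottle_green's own z axis and vertical below 0.1 rad and contact force between bottle_green and the fingers below 0.2 N and (y of chip_green in the frame of rack below -0.03 m or y of bottle_green in the frame of rack above -0.023 m)) or (y of chip_blue in the frame of rack between -0.0555 and -0.0355 m and y of bottle_blue in the frame of chip_blue between -0.012 and 0.012 m and x of bottle_blue in the frame of rack above -0.023 m and z of bottle_blue in the frame of rack between 0.004 and 0.013 m and angle between bottle_blue's own z axis and vertical below 0.1 rad and contact force between bottle_blue and the fingers below 0.2 N and (y of chip_blue in the frame of rack below -0.03 m or y of bottle_blue in the frame of rack above -0.023 m)) or (y of chip_yellow in the frame of rack between -0.0555 and -0.0355 m and y of bottle_yellow in the frame of chip_yellow between -0.012 and 0.012 m and x of bottle_yellow in the frame of rack above -0.023 m and z of bottle_yellow in the frame of rack between 0.004 and 0.013 m and angle between bottle_yellow's own z axis and vertical below 0.1 rad and contact force between bottle_yellow and the fingers below 0.2 N and (y of chip_yellow in the frame of rack below -0.03 m or y of bottle_yellow in the frame of rack above -0.023 m)))), for 0.2 s.
3. the third place is filled: the bottle of the third chip stands behind its chip, let go (((y of chip_red in the frame of rack between -0.086 and -0.066 m and y of bottle_red in the frame of chip_red between -0.012 and 0.012 m and x of bottle_red in the frame of rack above -0.023 m and z of bottle_red in the frame of rack between 0.004 and 0.013 m and angle between bottle_red's own z axis and vertical below 0.1 rad and contact force between bottle_red and the fingers below 0.2 N and (y of chip_red in the frame of rack below -0.03 m or y of bottle_red in the frame of rack above -0.023 m)) or (y of chip_green in the frame of rack between -0.086 and -0.066 m and y of bottle_green in the frame of chip_green between -0.012 and 0.012 m and x of bottle_green in the frame of rack above -0.023 m and z of bottle_green in the frame of rack between 0.004 and 0.013 m and angle between bottle_green's own z axis and vertical below 0.1 rad and contact force between bottle_green and the fingers below 0.2 N and (y of chip_green in the frame of rack below -0.03 m or y of bottle_green in the frame of rack above -0.023 m)) or (y of chip_blue in the frame of rack between -0.086 and -0.066 m and y of bottle_blue in the frame of chip_blue between -0.012 and 0.012 m and x of bottle_blue in the frame of rack above -0.023 m and z of bottle_blue in the frame of rack between 0.004 and 0.013 m and angle between bottle_blue's own z axis and vertical below 0.1 rad and contact force between bottle_blue and the fingers below 0.2 N and (y of chip_blue in the frame of rack below -0.03 m or y of bottle_blue in the frame of rack above -0.023 m)) or (y of chip_yellow in the frame of rack between -0.086 and -0.066 m and y of bottle_yellow in the frame of chip_yellow between -0.012 and 0.012 m and x of bottle_yellow in the frame of rack above -0.023 m and z of bottle_yellow in the frame of rack between 0.004 and 0.013 m and angle between bottle_yellow's own z axis and vertical below 0.1 rad and contact force between bottle_yellow and the fingers below 0.2 N and (y of chip_yellow in the frame of rack below -0.03 m or y of bottle_yellow in the frame of rack above -0.023 m)))), for 0.2 s.
4. the fourth place is filled: the bottle of the last chip stands behind its chip, let go (((y of chip_red in the frame of rack between -0.1165 and -0.0965 m and y of bottle_red in the frame of chip_red between -0.012 and 0.012 m and x of bottle_red in the frame of rack above -0.023 m and z of bottle_red in the frame of rack between 0.004 and 0.013 m and angle between bottle_red's own z axis and vertical below 0.1 rad and contact force between bottle_red and the fingers below 0.2 N and (y of chip_red in the frame of rack below -0.03 m or y of bottle_red in the frame of rack above -0.023 m)) or (y of chip_green in the frame of rack between -0.1165 and -0.0965 m and y of bottle_green in the frame of chip_green between -0.012 and 0.012 m and x of bottle_green in the frame of rack above -0.023 m and z of bottle_green in the frame of rack between 0.004 and 0.013 m and angle between bottle_green's own z axis and vertical below 0.1 rad and contact force between bottle_green and the fingers below 0.2 N and (y of chip_green in the frame of rack below -0.03 m or y of bottle_green in the frame of rack above -0.023 m)) or (y of chip_blue in the frame of rack between -0.1165 and -0.0965 m and y of bottle_blue in the frame of chip_blue between -0.012 and 0.012 m and x of bottle_blue in the frame of rack above -0.023 m and z of bottle_blue in the frame of rack between 0.004 and 0.013 m and angle between bottle_blue's own z axis and vertical below 0.1 rad and contact force between bottle_blue and the fingers below 0.2 N and (y of chip_blue in the frame of rack below -0.03 m or y of bottle_blue in the frame of rack above -0.023 m)) or (y of chip_yellow in the frame of rack between -0.1165 and -0.0965 m and y of bottle_yellow in the frame of chip_yellow between -0.012 and 0.012 m and x of bottle_yellow in the frame of rack above -0.023 m and z of bottle_yellow in the frame of rack between 0.004 and 0.013 m and angle between bottle_yellow's own z axis and vertical below 0.1 rad and contact force between bottle_yellow and the fingers below 0.2 N and (y of chip_yellow in the frame of rack below -0.03 m or y of bottle_yellow in the frame of rack above -0.023 m)))), for 0.2 s.
At the end, for the whole second after the job is handed in: Each colour bottle stands upright (0.1 rad) on the board, sideways within 12 mm of its own chip's middle and less than 8 mm from the far fence; the corner one is under 8 mm from the left fence, neighbours have gaps under 8 mm; all released and at rest (y of bottle_red in the frame of chip_red between -0.012 and 0.012 m and x of each of bottle_red, bottle_green, bottle_blue, bottle_yellow in the frame of rack above -0.023 m and z of bottle_red in the frame of rack between 0.004 and 0.013 m and angle between each of bottle_red, bottle_green, bottle_blue, bottle_yellow's own z axis and vertical below 0.1 rad and contact force between each of bottle_red, bottle_green, bottle_blue, bottle_yellow and the fingers below 0.2 N and (y of chip_red in the frame of rack below -0.03 m or y of bottle_red in the frame of rack above -0.023 m) and linear speed of each of bottle_red, bottle_green, bottle_blue, bottle_yellow below 0.01 m/s and angular speed of each of bottle_red, bottle_green, bottle_blue, bottle_yellow below 0.1 rad/s and (horizontal distance between chip_red and chip_green above 0.04 m or horizontal distance between bottle_red and bottle_green below 0.038 m) and (horizontal distance between chip_red and chip_blue above 0.04 m or horizontal distance between bottle_red and bottle_blue below 0.038 m) and (horizontal distance between chip_red and chip_yellow above 0.04 m or horizontal distance between bottle_red and bottle_yellow below 0.038 m) and y of bottle_green in the frame of chip_green between -0.012 and 0.012 m and z of bottle_green in the frame of rack between 0.004 and 0.013 m and (y of chip_green in the frame of rack below -0.03 m or y of bottle_green in the frame of rack above -0.023 m) and (horizontal distance between chip_green and chip_blue above 0.04 m or horizontal distance between bottle_green and bottle_blue below 0.038 m) and (horizontal distance between chip_green and chip_yellow above 0.04 m or horizontal distance between bottle_green and bottle_yellow below 0.038 m) and y of bottle_blue in the frame of chip_blue between -0.012 and 0.012 m and z of bottle_blue in the frame of rack between 0.004 and 0.013 m and (y of chip_blue in the frame of rack below -0.03 m or y of bottle_blue in the frame of rack above -0.023 m) and (horizontal distance between chip_blue and chip_yellow above 0.04 m or horizontal distance between bottle_blue and bottle_yellow below 0.038 m) and y of bottle_yellow in the frame of chip_yellow between -0.012 and 0.012 m and z of bottle_yellow in the frame of rack between 0.004 and 0.013 m and (y of chip_yellow in the frame of rack below -0.03 m or y of bottle_yellow in the frame of rack above -0.023 m)); the robot touches nothing.
It fails at once if the black bottle is moved by more than 25 mm (distance of bottle_black from where it was at the start of the episode above 0.025 m).
It fails at once if a bottle is knocked over (leans by more than 0.7 rad) (angle between any of bottle_red, bottle_green, bottle_blue, bottle_yellow, bottle_black's own z axis and vertical above 0.7 rad).
It also fails if it takes over 109 s, if anything falls off the work surface, if the arm or the gripper's body presses on something with over 40 N, if the wrist force passes 120 N, or if a joint passes its speed limit or range.

## Working session

There is one attempt and no reset: what is moved stays moved. The work goes in short steps, Python scripts to look and compute and a tool call to move; the robot and the scene stay as the last step left them, time stands still between calls to the robot, and variables do not carry over. Pictures are saved under pics/ and viewed, at most 14 in all, crops included, and the job is handed in when it is done.

Besides the shell and the picture viewer there is one more tool, called after "Request:" as a command line: name --argument value ..., lists and objects as JSON in quotes. apply_moves: Moves the arm, as the interface text tells. Its arguments: {"type":"object","properties":{"moves":{"type":"array","items":{"type":"object","properties":{"offset":{"type":"array","items":{"type":"number"}},"angular":{"type":"array","items":{"type":"number"}}}}},"fingers":{"type":"number"},"squeeze":{"type":"number"}},"required":["moves"]}

```bash
ls; mkdir -p pics
cat > h.py <<'E'
import numpy as np, cv2
from cell import *
from scipy.spatial.transform import Rotation as R
def ray(c,px):
    K=np.array(c["camera_matrix"]);k=c["k1"]
    d=np.array([(px[0]-K[0,2])/K[0,0],(px[1]-K[1,2])/K[1,1]]);u=d.copy()
    for _ in range(20): u=d/(1+k*(u@u))
    return np.array([u[0],u[1],1.])
def w2p(c,T,px,z):  # T cam->world
    r=T[:3,:3]@ray(c,px);o=T[:3,3];return o+r*(z-o[2])/r[2]
def camT(c,s=None):
    if "world_to_cam" in c: return np.linalg.inv(np.array(c["world_to_cam"]))
    W=np.eye(4);W[:3,:3]=R.from_euler('xyz',s["eef_rot"],degrees=True).as_matrix();W[:3,3]=s["tool_pos"]
    return W@np.array(c["tool_from_camera"])
def save(c,n): cv2.imwrite("pics/"+n,cv2.cvtColor(c["frame"],cv2.COLOR_RGB2BGR))
E
python3 - <<'E'
from h import *
s=state();print(s);print(hold_point_z)
np.set_printoptions(precision=1,suppress=True)
for n in("top","scene"):
    c=capture(n);save(c,n+"0.png");T=camT(c);print(n,T[:3,3])
    for t in "rack chip_red chip_green chip_blue chip_yellow bottle_red bottle_green bottle_blue bottle_yellow bottle_black".split():
        z=0 if t[0] in"br" and t!="chip" else 8
        if t.startswith("bottle"): z=0
        for d in spot_point(n,t)[:2]: print(t,round(d["conf"],2),np.round(d["pixel"],0),w2p(c,T,d["pixel"],z))
E
```

```text
pics
{'clock': 0.0, 'joint_positions': array([ 5.90151688e+01,  8.64988480e+00,  8.23918896e+01, -9.70926931e-04,
        8.90268817e+01, -7.67742235e+00]), 'qvel': array([ 0.01723935,  0.01484295, -0.00503168, -0.00612945,  0.05381862,
       -0.0182004 ]), 'joint_efforts': array([ 6.29105707e-03, -7.13048744e+01, -5.70873821e+01,  4.16262337e-04,
        9.00654530e-03, -7.98502401e-05]), 'tool_pos': array([227.40080718, 527.85586504, 230.6957591 ]), 'eef_rot': array([-1.79931830e+02, -8.21009097e-03,  1.56692603e+02]), 'contact_force': array([-0.00206155, -1.28905129, -0.09466377]), 'ft_torque': array([-0.01149966,  0.02313909, -0.01510286]), 'grasp_force': 0.0, 'grip_width': 85.15772425184505}
-18.700000000000003
top [ 300.8   15.4 1110.4]
rack 0.65 [414. 238.] [ 535.5 -211.3    0. ]
chip_red 0.43 [446. 272.] [ 451.  -283.8    8. ]
chip_green 0.65 [436. 271.] [ 453.5 -259.8    8. ]
chip_green 0.37 [421. 266.] [ 466.5 -224.4    8. ]
chip_blue 0.52 [412. 260.] [ 479.9 -203.7    8. ]
chip_blue 0.25 [439. 311.] [ 356.3 -260.5    8. ]
chip_yellow 0.56 [423. 263.] [ 471.6 -229.7    8. ]
bottle_red 0.65 [364. 182.] [679.7 -93.6   0. ]
bottle_green 0.7 [165. 292.] [409.6 392.4   0. ]
bottle_green 0.35 [433. 269.] [ 459.3 -254.     0. ]
bottle_blue 0.65 [202. 316.] [352.2 301.    0. ]
bottle_black 0.79 [206. 261.] [483.7 296.3   0. ]
scene [-265.3  618.4  546.9]
rack 0.79 [378. 223.] [ 541.  -197.2    0. ]
chip_red 0.66 [455. 243.] [ 339.9 -245.5    8. ]
chip_red 0.38 [431. 221.] [ 454.  -295.2    8. ]
chip_green 0.64 [415. 227.] [ 456.  -239.3    8. ]
chip_blue 0.51 [457. 242.] [ 340.6 -252.2    8. ]
chip_yellow 0.45 [408. 227.] [ 464.1 -225.5    8. ]
bottle_red 0.5 [314. 218.] [669.7 -94.6   0. ]
bottle_red 0.2 [212. 307.] [479.7 297.4   0. ]
bottle_yellow 0.82 [459. 242.] [ 345.9 -267.2    0. ]
bottle_black 0.92 [211. 303.] [493.3 291.6   0. ]
```

View pics/top0.png

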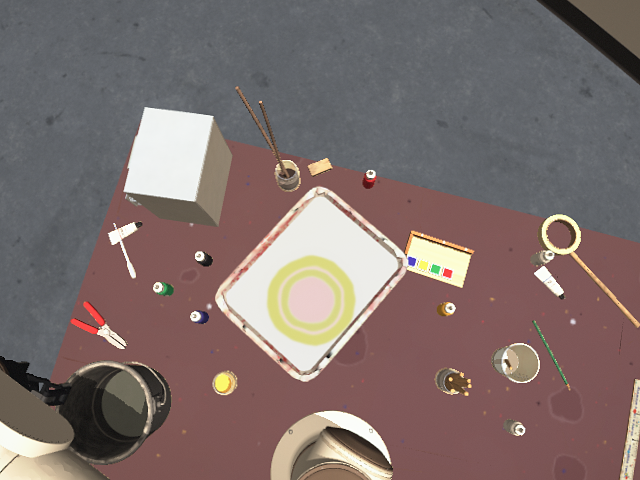

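View pics/scene0.png

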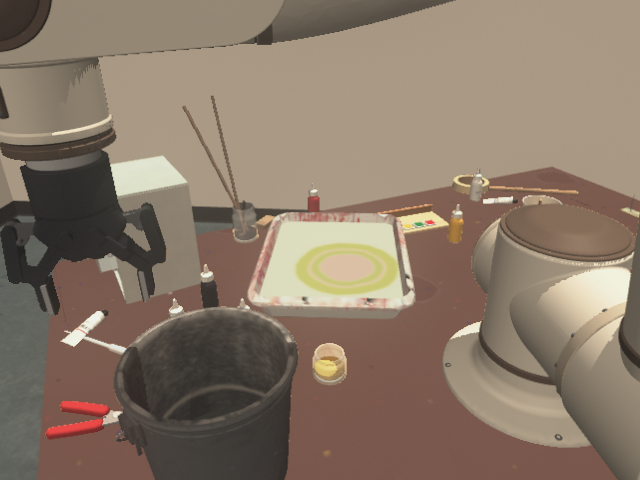

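Top view: chips blue (412,262), yellow (424,266), green (436,269), red (448,273), with the left fence on the blue side. So the order is blue, yellow, green, red. Bottles are red (370,179), green (163,289), blue (200,316), black (203,258) and yellow (447,309). In the scene view the bucket stands in front of green and blue. I'll move above blue, passing round the bucket.

Request:
apply_moves --moves '[{"offset":[-0.2,-0.03,0]},{"offset":[-0.2,-0.03,0]},{"offset":[-0.2,-0.03,0]},{"offset":[-0.2,-0.03,0]},{"offset":[-0.195,-0.153,0.03]},{"offset":[-0.195,-0.153,0.03]},{"offset":[-0.195,-0.153,0.03]},{"offset":[-0.195,-0.153,0.03]},{"offset":[-0.195,-0.153,0.03]}]' --fingers 0.07 --squeeze 25

```text
invalid input
```

```bash
cat >> h.py <<'E'
np.set_printoptions(precision=1,suppress=True)
def rel(p,yaw):
    "offset (tool axes, m), turn about tool z (deg), rows"
    s=state();Rt=R.from_euler('xyz',s["eef_rot"],degrees=True)
    o=Rt.inv().apply(np.array(p)-s["tool_pos"])/1000
    g=R.from_euler('xyz',[180,0,yaw],degrees=True)
    a=(Rt.inv()*g).as_rotvec(degrees=True)
    return np.round(o,4),np.round(a,1),np.ceil(max(np.linalg.norm(o)/.0417,np.linalg.norm(a)/7.16))
E
python3 - <<'E'
from h import *
s=state();print(s["tool_pos"],s["eef_rot"],s["clock"])
c=capture("wrist");save(c,"w1.png");T=camT(c,s);print(T)
for t in "bottle_blue bottle_green bottle_black".split():
    for d in spot_point("wrist",t)[:2]: print(t,round(d["conf"],2),np.array(d["pixel"]),w2p(c,T,d["pixel"],0))
E
```

```text
[227.5 528.  231.3] [-180.     0.   156.7] 1.1
[[  0.4   0.9   0.3 150.2]
 [  0.9  -0.4  -0.1 561.3]
 [  0.    0.3  -0.9 373.8]
 [  0.    0.    0.    1. ]]
bottle_green 0.77 [272.1 384.7] [413.1 385.8   0. ]
bottle_black 0.56 [233.4 445.9] [480.9 297.6   0. ]
```

View pics/w1.png

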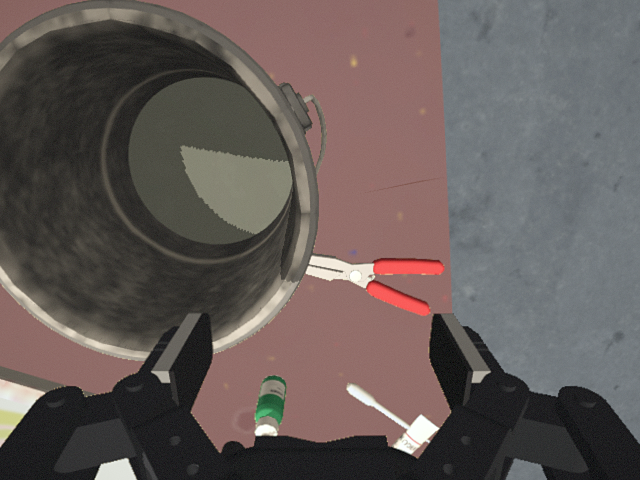

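The wrist picture shows the bucket rim at left, next to the left finger (about (200,340)), and green at (272,400). The move was refused, so I'll resend it with explicit turns.

Request:
apply_moves --moves '[{"offset":[-0.2,-0.03,0],"angular":[0,0,0]},{"offset":[-0.2,-0.03,0],"angular":[0,0,0]},{"offset":[-0.2,-0.03,0],"angular":[0,0,0]},{"offset":[-0.2,-0.03,0],"angular":[0,0,0]},{"offset":[-0.2,-0.03,0],"angular":[0,0,0]},{"offset":[-0.195,-0.153,0.03],"angular":[0,0,0]},{"offset":[-0.195,-0.153,0.03],"angular":[0,0,0]},{"offset":[-0.195,-0.153,0.03],"angular":[0,0,0]},{"offset":[-0.195,-0.153,0.03],"angular":[0,0,0]}]' --fingers 0.07 --squeeze 25

```text
clock: 2.05
tool_pos: [342.7, 305.6, 198.8]
eef_rot: [-179.7, -0.1, 156.6]
contact_force: [-0.9, -0.3, 0.9]
grip_width: 69.9
grasp_force: 0.0
```

Run:
```python
from h import *
s=state();print(s["tool_pos"],s["eef_rot"],s["clock"])
c=capture("wrist");save(c,"w2.png");T=camT(c,s);print(T)
for t in "bottle_blue bottle_green bottle_black".split():
    for d in spot_point("wrist",t)[:2]: print(t,round(d["conf"],2),np.array(d["pixel"]),w2p(c,T,d["pixel"],0))
```

```text
[342.7 305.6 198.8] [-179.7   -0.1  156.6] 2.05
[[  0.4   0.9   0.3 266. ]
 [  0.9  -0.4  -0.1 339.4]
 [ -0.    0.3  -0.9 341.6]
 [  0.    0.    0.    1. ]]
bottle_blue 0.61 [317.4 212.4] [347.1 299.9   0. ]
bottle_blue 0.16 [427.5 238.8] [411.5 384.9   0. ]
bottle_green 0.94 [428.9 239.2] [412.4 385.9   0. ]
bottle_black 0.72 [365.6 332.9] [483.6 294.5   0. ]
```

View pics/w2.png

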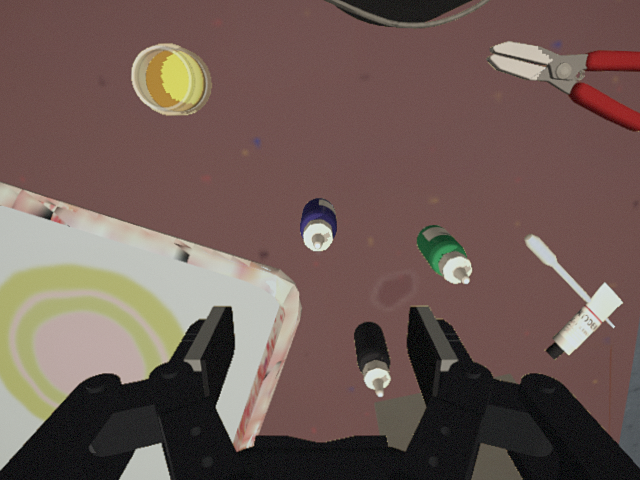

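The wrist picture shows blue with its base at (318,212) and cap tip at (318,240). Green is at (440,255), black at (372,360), and the tray corner at (295,280). The fingers have room on both sides of blue.

Run:
```python
from h import *
s=state();c=capture("wrist");T=camT(c,s)
print("cap",w2p(c,T,[318.5,238],89)); print(rel([347.5,300,33],156.7))
```

```text
cap [348.6 309.   89. ]
(array([-0. , -0. ,  0.2]), array([0., 0., 0.]), np.float64(5.0))
```

Run:
```python
from h import *
s=state();print(s["tool_pos"],s["eef_rot"],s["clock"]);c=capture("wrist");T=camT(c,s);save(c,"w3.png")
d=spot_point("wrist","bottle_blue")[0]["pixel"]
print(d,w2p(c,T,d,0),w2p(c,T,[318.5,238],89)); print(c["camera_matrix"],c["k1"]);print(repr(rel([347.5,300,33],156.7)[0]*1000))
f=c["frame"].astype(int);m=(f[:,:,2]>f[:,:,0]+25)&(f[:,:,2]>f[:,:,1]+25);m[300:]=0;m[:150]=0;m[:,:260]=0;m[:,380:]=0
y,x=np.nonzero(m);print(x.min(),x.max(),y.min(),y.max(),x.mean())
```

```text
[346.7 311.2 201.9] [180.    0.  156.7] 2.3
[311.3, 207.5] [346.2 302.7   0. ] [348.5 309.2  89. ]
[[384.3   0.  320.5]
 [  0.  384.3 238.3]
 [  0.    0.    1. ]] -0.044176527971810375
array([ -5.3,  -9.9, 168.5])
291 326 197 233 308.6710182767624
```

The first picture was taken before the arm had settled. With the arm settled, blue's base is at about (346.5, 302). I'll go down and grip.

Request:
apply_moves --moves '[{"offset":[-0.0035,-0.0085,0.04],"angular":[0,0,0]},{"offset":[-0.0035,-0.0085,0.08],"angular":[0,0,0]},{"offset":[-0.0035,-0.0085,0.115],"angular":[0,0,0]},{"offset":[-0.0035,-0.0085,0.145],"angular":[0,0,0]},{"offset":[-0.0035,-0.0085,0.167],"angular":[0,0,0]},{"offset":[-0.0035,-0.0085,0.167],"angular":[0,0,0]}]' --fingers 0.07

```text
clock: 2.9
tool_pos: [344.1, 300.4, 30.3]
eef_rot: [-179.7, -0.2, 156.7]
contact_force: [-0.6, -0.9, -0.4]
grip_width: 70.2
grasp_force: 0.0
```

Request:
apply_moves --moves '[{"offset":[0,0,0],"angular":[0,0,0]},{"offset":[0,0,0],"angular":[0,0,0]},{"offset":[0,0,0],"angular":[0,0,0]},{"offset":[0,0,0],"angular":[0,0,0]},{"offset":[0,0,0],"angular":[0,0,0]},{"offset":[0,0,0],"angular":[0,0,0]}]' --fingers 0.02 --squeeze 30

```text
clock: 3.4
tool_pos: [346.8, 301.7, 36.0]
eef_rot: [179.9, 0.1, 156.7]
contact_force: [-0.0, -0.1, 6.8]
grip_width: 28.3
grasp_force: 29.0
```

Gripped: width 28.3 mm, 29 N. I'll lift, and fit the rack pose from the chips in the top view while that runs.

Request:
apply_moves --moves '[{"offset":[0,0,-0.03],"angular":[0,0,0]},{"offset":[0,0,-0.07],"angular":[0,0,0]},{"offset":[0,0,-0.11],"angular":[0,0,0]},{"offset":[0,0,-0.15],"angular":[0,0,0]},{"offset":[0,0,-0.165],"angular":[0,0,0]},{"offset":[0,0,-0.165],"angular":[0,0,0]}]'

```text
clock: 3.9
tool_pos: [347.2, 302.1, 204.6]
eef_rot: [179.6, 0.3, 156.7]
contact_force: [1.0, 0.5, -0.8]
grip_width: 28.7
grasp_force: 30.2
```

```bash
cat >> h.py <<'E'
NOM=dict(blue=-15,yellow=-45.5,green=-76,red=-106.5)
def chips(c,T,box=None,zc=11):
    hsv=cv2.cvtColor(c["frame"],cv2.COLOR_RGB2HSV)
    rng=dict(blue=(110,130),yellow=(22,34),green=(55,95),red=(0,6));out={}
    for k,(a,b) in rng.items():
        m=cv2.inRange(hsv,(a,130,60),(b,255,255))
        if box: q=np.zeros_like(m);x0,y0,x1,y1=box;q[y0:y1,x0:x1]=m[y0:y1,x0:x1];m=q
        m=cv2.morphologyEx(m,cv2.MORPH_OPEN,np.ones((3,3)))
        n,l,st,ce=cv2.connectedComponentsWithStats(m)
        if n>1: i=1+st[1:,4].argmax();out[k]=(ce[i],st[i,4],w2p(c,T,ce[i],zc))
    return out
def rackfit(ch):
    ks=list(ch);A=np.array([[-62,NOM[k]] for k in ks]);B=np.array([ch[k][2][:2] for k in ks])
    a=A-A.mean(0);b=B-B.mean(0);th=np.arctan2((a[:,0]*b[:,1]-a[:,1]*b[:,0]).sum(),(a*b).sum())
    M=np.array([[np.cos(th),-np.sin(th)],[np.sin(th),np.cos(th)]]);t=B.mean(0)-M@A.mean(0)
    return np.degrees(th),M,t,np.linalg.norm(A@M.T+t-B,axis=1)
E
python3 - <<'E'
from h import *
c=capture("top");T=camT(c);ch=chips(c,T,(400,235,480,290))
for k in ch:print(k,*ch[k])
th,M,t,e=rackfit(ch);print(th,t,e)
s=state();print(s["tool_pos"],s["grip_width"],s["grasp_force"])
for p in [(-40,-125)]: print(M@p+t,rel([*(M@p+t),190],th+90))
y=spot_point("top","bottle_yellow");print(y)
E
```

```text
blue [411.4 260.7] 45 [ 477.9 -200.6   11. ]
yellow [423.2 264.8] 62 [ 467.6 -228.6   11. ]
green [434.7 268.6] 55 [ 458.1 -255.9   11. ]
red [447.1 272.7] 49 [ 447.9 -285.5   11. ]
-19.397314595174485 [ 541.5 -205.9] [1.1 0.5 1.1 0.4]
[346.6 301.6 201.9] 28.507241842781934 30.222271853126585
[ 462.3 -310.5] (array([-0.3, -0.5,  0. ]), array([ 0.3, -0. , 86.1]), np.float64(15.0))
[{'pixel': [443.7, 311.3], 'conf': 0.78}]
```

Request:
apply_moves --moves '[{"offset":[-0.02,-0.03,0.001],"angular":[0,0,5]},{"offset":[-0.042,-0.062,0.001],"angular":[0,0,11]},{"offset":[-0.064,-0.095,0.002],"angular":[0,0,17]},{"offset":[-0.086,-0.128,0.003],"angular":[0,0,22]},{"offset":[-0.108,-0.161,0.004],"angular":[0,0,28]},{"offset":[-0.13,-0.193,0.005],"angular":[0,0,33]},{"offset":[-0.152,-0.226,0.006],"angular":[0,0,38]},{"offset":[-0.174,-0.258,0.006],"angular":[0,0,43]},{"offset":[-0.174,-0.258,0.006],"angular":[0,0,43]}]'

```text
clock: 4.75
tool_pos: [403.8, -10.1, 192.0]
eef_rot: [-179.9, 0.0, 113.0]
contact_force: [-0.5, 1.4, -0.4]
grip_width: 28.3
grasp_force: 30.2
```

Request:
apply_moves --moves '[{"offset":[-0.038,-0.009,0.001],"angular":[0,0,5]},{"offset":[-0.077,-0.018,0.002],"angular":[0,0,11]},{"offset":[-0.116,-0.027,0.003],"angular":[0,0,17]},{"offset":[-0.155,-0.036,0.004],"angular":[0,0,22]},{"offset":[-0.194,-0.045,0.005],"angular":[0,0,28]},{"offset":[-0.232,-0.054,0.006],"angular":[0,0,33]},{"offset":[-0.27,-0.062,0.006],"angular":[0,0,38]},{"offset":[-0.304,-0.07,0.006],"angular":[0,0,43]},{"offset":[-0.304,-0.07,0.006],"angular":[0,0,43]},{"offset":[-0.304,-0.07,0.006],"angular":[0,0,43]}]'

```text
clock: 5.58
tool_pos: [461.1, -312.1, 185.3]
eef_rot: [-179.8, -0.1, 70.6]
contact_force: [-0.1, 1.0, -0.1]
grip_width: 28.8
grasp_force: 30.2
```

Run:
```python
from h import *
capture("top");capture("top")
s=state();print(s["tool_pos"],s["eef_rot"],s["clock"],s["joint_positions"][5],s["grasp_force"])
c=capture("wrist");T=camT(c,s);save(c,"w4.png")
ch=chips(c,T)
for k in ch:print(k,*ch[k])
th,M,t,e=rackfit(ch);print(th,t,e)
print(spot_point("wrist","bottle_yellow")[:1],spot_point("wrist","bottle_blue")[:1])
```

```text
[ 461.3 -310.4  186.3] [-179.9   -0.    70.7] 5.6833 -22.61722045486664 30.242180633358657
blue [294.   69.8] 688 [ 477.5 -197.7   11. ]
green [295.5 150.5] 576 [ 457.4 -255.3   11. ]
red [296.4 187.2] 517 [ 447.6 -283.9   11. ]
-19.138078909513276 [ 541.  -203.8] [0.1 0.1 0.2]
[{'pixel': [197.3, 204.0], 'conf': 0.97}] [{'pixel': [318.1, 281.5], 'conf': 0.91}]
```

View pics/w4.png

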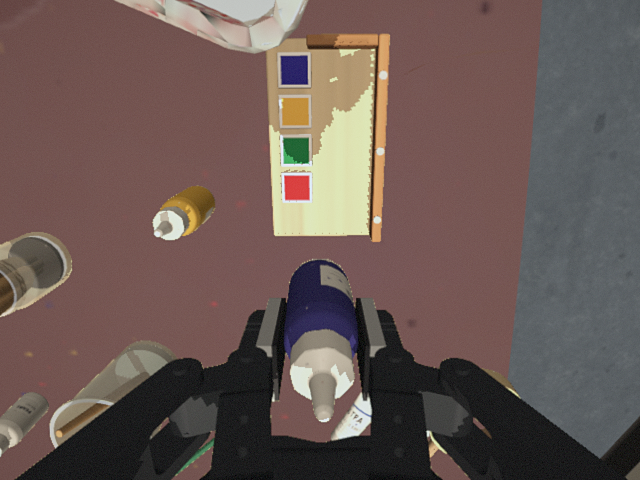

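The wrist picture shows the rack with blue chip (294,70), yellow (295,111), green (295,150) and red (296,187). The far fence is along column 380, the yellow bottle at (185,215), and blue hangs straight in the grip. I'll check where blue sits in the hand and work out the approach.

```bash
cat >> h.py <<'E'
TH,RT=-19.14,np.array([541.,-204.3])
def rk(x,y):
    a=np.radians(TH);return RT+np.array([[np.cos(a),-np.sin(a)],[np.sin(a),np.cos(a)]])@[x,y]
def inrk(p):
    a=np.radians(TH);return np.array([[np.cos(a),np.sin(a)],[-np.sin(a),np.cos(a)]])@(np.array(p)[:2]-RT)
E
python3 - <<'E'
from h import *
s=state();c=capture("wrist");T=camT(c,s)
b=w2p(c,T,spot_point("wrist","bottle_blue")[0]["pixel"],s["tool_pos"][2]-36)
print("blue base",b,s["tool_pos"],inrk(b)-inrk(s["tool_pos"]))
print("yellow",w2p(c,T,spot_point("wrist","bottle_yellow")[0]["pixel"],0))
for px in [(375.5,240),(378,36),(373,237),(269,45),(274,236)]: print(px,inrk(w2p(c,T,px,26)),inrk(w2p(c,T,px,8)))
print(rk(-22,-22),rel([*rk(-22,-22),120],TH+90),s["joint_positions"])
E
```

```text
blue base [ 459.8 -311.3  151.3] [ 461.7 -310.1  187.3] [-1.4 -1.7]
yellow [ 358.4 -268.7    0. ]
(375.5, 240) [   4.5 -147.6] [   7.2 -153.7]
(378, 36) [-0.2  7.1] [ 2.3 10. ]
(373, 237) [   2.3 -144.9] [   4.9 -150.9]
(269, 45) [-78.5   1.2] [-80.7   3.8]
(274, 236) [ -80.3 -143.9] [ -82.6 -149.9]
[ 513.  -217.9] (array([0.1, 0. , 0.1]), array([ 0. ,  0. , -0.1]), np.float64(4.0)) [-41.8   7.5  88.8  -0.   83.8 -22.6]
```

Request:
apply_moves --moves '[{"offset":[0.035,0.007,0.005],"angular":[0,0,0]},{"offset":[0.073,0.013,0.02],"angular":[0,0,0]},{"offset":[0.106,0.019,0.04],"angular":[0,0,0]},{"offset":[0.106,0.019,0.075],"angular":[0,0,0]},{"offset":[0.106,0.019,0.105],"angular":[0,0,0]},{"offset":[0.106,0.019,0.127],"angular":[0,0,0]},{"offset":[0.106,0.019,0.134],"angular":[0,0,0]},{"offset":[0.106,0.019,0.139],"angular":[0,0,0]},{"offset":[0.106,0.019,0.139],"angular":[0,0,0]},{"offset":[0.106,0.019,0.139],"angular":[0,0,0]}]'

```text
clock: 6.82
tool_pos: [515.2, -217.8, 49.7]
eef_rot: [179.9, 0.0, 70.7]
contact_force: [-0.6, 0.2, -0.6]
grip_width: 28.7
grasp_force: 30.2
```

```bash
cat > st.py <<'E'
from h import *
s=state();f=s["contact_force"];a=np.radians(TH)
print(s["clock"],s["tool_pos"],"rack",inrk(s["tool_pos"]),"F rack",f[0]*np.cos(a)+f[1]*np.sin(a),-f[0]*np.sin(a)+f[1]*np.cos(a),f[2],s["grip_width"],s["grasp_force"])
E
python3 st.py
```

```text
6.8167 [ 515.2 -217.8   49.7] rack [-19.9 -21.2] F rack -0.634513014284397 -0.022747283470909402 -0.5748921072809419 28.73286056551497 30.23550015874207
```

Request:
apply_moves --moves '[{"offset":[0,0,0.003],"angular":[0,0,0]},{"offset":[0,0,0.005],"angular":[0,0,0]},{"offset":[0,0,0.005],"angular":[0,0,0]},{"offset":[0,0.002,0.005],"angular":[0,0,0]},{"offset":[0,0.004,0.005],"angular":[0,0,0]},{"offset":[0,0.004,0.005],"angular":[0,0,0]}]'

```text
clock: 7.32
tool_pos: [518.7, -219.0, 44.1]
eef_rot: [180.0, 0.0, 70.7]
contact_force: [-3.0, -0.2, 6.2]
grip_width: 28.4
grasp_force: 30.9
```

```bash
python3 st.py
```

```text
7.3167 [ 518.7 -219.    44.1] rack [-16.2 -21.2] F rack -2.7768985624752256 -1.1782528358632858 6.1933107415996504 28.446409033061123 30.869683222845197
```

It is resting on the board. Pushing on towards both fences.

Request:
apply_moves --moves '[{"offset":[0.002,0.001,-0.0005],"angular":[0,0,0]},{"offset":[0.004,0.002,-0.0005],"angular":[0,0,0]},{"offset":[0.005,0.003,-0.0005],"angular":[0,0,0]},{"offset":[0.005,0.003,-0.0005],"angular":[0,0,0]},{"offset":[0.005,0.003,-0.0005],"angular":[0,0,0]}]'

```text
clock: 7.73
tool_pos: [523.1, -215.1, 44.1]
eef_rot: [180.0, 0.0, 70.7]
contact_force: [-1.5, -0.2, 5.1]
grip_width: 28.2
grasp_force: 30.8
```

```bash
python3 st.py
```

```text
7.7333 [ 523.1 -215.1   44.1] rack [-13.4 -16. ] F rack -1.33813649222545 -0.7122135232083063 5.099671867268791 28.150518774522613 30.775961936451495
```

Request:
apply_moves --moves '[{"offset":[0.001,0.001,0],"angular":[0,0,0]},{"offset":[0.002,0.002,0],"angular":[0,0,0]},{"offset":[0.003,0.003,0],"angular":[0,0,0]},{"offset":[0.003,0.003,0],"angular":[0,0,0]},{"offset":[0.003,0.003,0],"angular":[0,0,0]}]'

```text
clock: 8.15
tool_pos: [525.1, -213.4, 44.3]
eef_rot: [-179.8, 0.1, 70.7]
contact_force: [-21.0, -1.9, 20.9]
grip_width: 28.8
grasp_force: 33.5
```

```bash
python3 st.py
```

```text
8.15 [ 525.1 -213.4   44.3] rack [-12.  -13.8] F rack -19.158558258823934 -8.700666763877688 20.875279292709784 28.82751086824267 33.49843880838307
```

Both fences are touched. I'll relax by a millimetre and release.

Request:
apply_moves --moves '[{"offset":[0,-0.0015,-0.0005],"angular":[0,0,0]},{"offset":[0,-0.0015,-0.0005],"angular":[0,0,0]}]'

```text
clock: 8.32
tool_pos: [524.7, -212.6, 44.4]
eef_rot: [-179.9, 0.0, 70.7]
contact_force: [-6.3, 0.3, 5.8]
grip_width: 28.4
grasp_force: 31.4
```

Request:
apply_moves --moves '[{"offset":[0,0,0],"angular":[0,0,0]},{"offset":[0,0,0],"angular":[0,0,0]},{"offset":[0,0,0],"angular":[0,0,0]},{"offset":[0,0,-0.02],"angular":[0,0,0]},{"offset":[0,0,-0.05],"angular":[0,0,0]},{"offset":[0,0,-0.09],"angular":[0,0,0]},{"offset":[0,0,-0.13],"angular":[0,0,0]},{"offset":[0,0,-0.14],"angular":[0,0,0]},{"offset":[0,0,-0.14],"angular":[0,0,0]}]' --fingers 0.06

```text
clock: 9.07
tool_pos: [526.6, -213.2, 188.1]
eef_rot: [179.7, 0.1, 70.7]
contact_force: [0.3, 0.4, -0.2]
grip_width: 60.1
grasp_force: 0.0
```

```bash
cat > look.py <<'E'
import sys
from h import *
capture("top")
s=state();c=capture("wrist");T=camT(c,s)
if len(sys.argv)>1: save(c,sys.argv[1])
print(s["clock"],s["tool_pos"],s["eef_rot"])
for b in "blue yellow green red black".split():
    for d in spot_point("wrist","bottle_"+b)[:2]:
        p=w2p(c,T,d["pixel"],0);q=w2p(c,T,d["pixel"],8);print(b,round(d["conf"],2),np.array(d["pixel"]),"table",p,"on board",inrk(q))
ch=chips(c,T)
for k in ch:print(k,*ch[k][:2],inrk(ch[k][2]))
E
python3 look.py w5.png
```

```text
9.1167 [ 525.9 -212.9  185.6] [179.8   0.   70.7]
blue 0.93 [318.1 213.5] table [ 521.5 -216.9    0. ] on board [-14.3 -16.2]
yellow 0.73 [181.3 314.5] table [ 362.  -268.5    0. ] on board [-144.7 -114.7]
red 0.93 [461.8   5.7] table [679.6 -98.2   0. ] on board [ 93.5 143.9]
blue [261.9 212.5] 499 [-62.2 -14.4]
yellow [263.7 246. ] 464 [-62.2 -44.7]
green [265.6 278. ] 407 [-62.  -75.4]
red [267.2 307.8] 330 [ -62.1 -105.9]
```

View pics/w5.png

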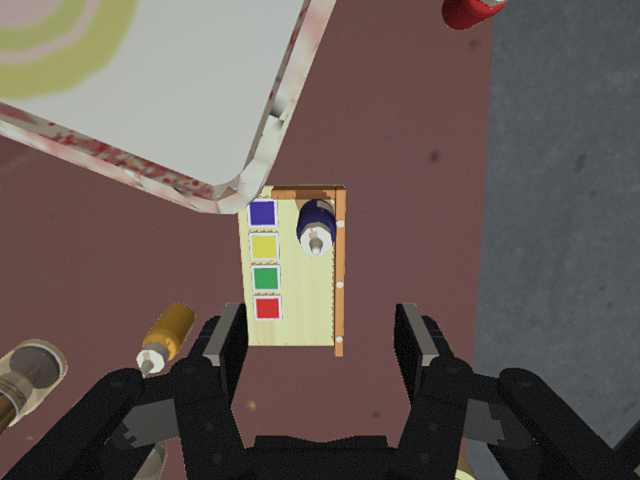

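Blue stands in the corner at (318,213), with rack coordinates (-14, -16). The chips agree with the rack fit to within 1 mm. Next is yellow at (360, -268).

Request:
apply_moves --moves '[{"offset":[-0.024,-0.031,0],"angular":[0,0,0]},{"offset":[-0.048,-0.062,0],"angular":[0,0,0]},{"offset":[-0.072,-0.093,0],"angular":[0,0,0]},{"offset":[-0.096,-0.124,0.005],"angular":[0,0,0]},{"offset":[-0.107,-0.138,0.03],"angular":[0,0,0]},{"offset":[-0.107,-0.138,0.07],"angular":[0,0,0]},{"offset":[-0.107,-0.138,0.105],"angular":[0,0,0]},{"offset":[-0.107,-0.138,0.135],"angular":[0,0,0]},{"offset":[-0.107,-0.138,0.15],"angular":[0,0,0]},{"offset":[-0.107,-0.138,0.15],"angular":[0,0,0]}]' --fingers 0.07

```text
clock: 10.25
tool_pos: [358.1, -266.4, 30.9]
eef_rot: [-179.7, -0.2, 70.7]
contact_force: [-0.3, -0.1, -1.2]
grip_width: 69.9
grasp_force: 0.0
```

Request:
apply_moves --moves '[{"offset":[0,0,0],"angular":[0,0,0]},{"offset":[0,0,0],"angular":[0,0,0]},{"offset":[0,0,0],"angular":[0,0,0]},{"offset":[0,0,0],"angular":[0,0,0]},{"offset":[0,0,0],"angular":[0,0,0]},{"offset":[0,0,0],"angular":[0,0,0]}]' --fingers 0.02 --squeeze 30

```text
clock: 10.75
tool_pos: [360.4, -268.6, 35.7]
eef_rot: [179.9, 0.1, 70.7]
contact_force: [-0.0, -0.7, 7.5]
grip_width: 28.8
grasp_force: 29.2
```

Request:
apply_moves --moves '[{"offset":[0,0,-0.03],"angular":[0,0,0]},{"offset":[0,0,-0.07],"angular":[0,0,0]},{"offset":[0,0,-0.11],"angular":[0,0,0]},{"offset":[0,0,-0.14],"angular":[0,0,0]},{"offset":[0,0,-0.14],"angular":[0,0,0]},{"offset":[0,0,-0.14],"angular":[0,0,0]}]'

```text
clock: 11.25
tool_pos: [360.3, -268.5, 176.5]
eef_rot: [179.8, 0.1, 70.7]
contact_force: [-0.6, 0.2, -1.2]
grip_width: 28.4
grasp_force: 30.1
```

```bash
cat > held.py <<'E'
import sys
from h import *
capture("top")
s=state();c=capture("wrist");T=camT(c,s)
d=spot_point("wrist","bottle_"+sys.argv[1])[0];b=w2p(c,T,d["pixel"],s["tool_pos"][2]-36)
print(s["tool_pos"],s["grasp_force"],d,"bottle-TCP in rack",inrk(b)-inrk(s["tool_pos"]),"tool yaw",s["eef_rot"])
x,y=map(float,sys.argv[2:4]);o,a,n=rel([*rk(x,y),53],TH+90);print("to",x,y,o*1000,a,n)
E
python3 held.py yellow -19 -51
```

```text
[ 359.8 -268.   174.9] 30.083133144180465 {'pixel': [325.3, 279.9], 'conf': 0.63} bottle-TCP in rack [ 1.2 -0. ] tool yaw [179.9   0.   70.7]
to -19.0 -51.0 [ 68.7 131.7 120.4] [-0.1 -0.  -0.2] 5.0
```

Request:
apply_moves --moves '[{"offset":[0.018,0.035,0],"angular":[0,0,0]},{"offset":[0.035,0.07,0],"angular":[0,0,0]},{"offset":[0.052,0.105,0.01],"angular":[0,0,0]},{"offset":[0.069,0.132,0.03],"angular":[0,0,0]},{"offset":[0.069,0.132,0.065],"angular":[0,0,0]},{"offset":[0.069,0.132,0.095],"angular":[0,0,0]},{"offset":[0.069,0.132,0.115],"angular":[0,0,0]},{"offset":[0.069,0.132,0.124],"angular":[0,0,0]},{"offset":[0.069,0.132,0.129],"angular":[0,0,0]},{"offset":[0.069,0.132,0.129],"angular":[0,0,0]}]'

```text
clock: 12.23
tool_pos: [506.9, -246.5, 44.9]
eef_rot: [-179.9, -0.0, 70.7]
contact_force: [0.3, -0.9, -1.2]
grip_width: 28.8
grasp_force: 29.9
```

Request:
apply_moves --moves '[{"offset":[0,0.001,0.001],"angular":[0,0,0]},{"offset":[0.001,0.003,0.001],"angular":[0,0,0]},{"offset":[0.003,0.004,0.001],"angular":[0,0,0]},{"offset":[0.004,0.004,0.001],"angular":[0,0,0]},{"offset":[0.004,0.004,0.001],"angular":[0,0,0]}]'

```text
clock: 12.65
tool_pos: [511.9, -244.1, 44.9]
eef_rot: [-180.0, 0.0, 70.7]
contact_force: [-5.8, -1.4, 1.2]
grip_width: 28.6
grasp_force: 29.7
```

```bash
python3 st.py
```

```text
12.65 [ 511.9 -244.1   44.9] rack [-14.4 -47.2] F rack -5.0063551272764455 -3.2582339095583874 1.20880878637076 28.641181592488586 29.744758559390903
```

Request:
apply_moves --moves '[{"offset":[0.001,0.0005,0],"angular":[0,0,0]},{"offset":[0.002,0.0005,0],"angular":[0,0,0]},{"offset":[0.003,0.0005,0],"angular":[0,0,0]},{"offset":[0.003,0.0005,0],"angular":[0,0,0]}]'

```text
clock: 12.98
tool_pos: [513.1, -241.5, 44.8]
eef_rot: [-179.9, 0.1, 70.7]
contact_force: [-7.8, -1.1, -1.1]
grip_width: 28.8
grasp_force: 29.6
```

```bash
python3 st.py
```

```text
12.9833 [ 513.1 -241.5   44.8] rack [-14.2 -44.3] F rack -6.981561412434548 -3.5490964399164313 -1.0876971619716573 28.75957800609729 29.550098525360227
```

Request:
apply_moves --moves '[{"offset":[-0.0005,0,0.001],"angular":[0,0,0]},{"offset":[-0.0005,0,0.001],"angular":[0,0,0]}]'

```text
clock: 13.15
tool_pos: [512.9, -241.9, 43.9]
eef_rot: [-179.9, 0.0, 70.7]
contact_force: [-8.9, 1.1, 2.4]
grip_width: 28.7
grasp_force: 29.8
```

Request:
apply_moves --moves '[{"offset":[0,0,0],"angular":[0,0,0]},{"offset":[0,0,0],"angular":[0,0,0]},{"offset":[0,0,0],"angular":[0,0,0]},{"offset":[0,0,-0.02],"angular":[0,0,0]},{"offset":[0,0,-0.05],"angular":[0,0,0]},{"offset":[0,0,-0.09],"angular":[0,0,0]},{"offset":[0,0,-0.13],"angular":[0,0,0]},{"offset":[0,0,-0.14],"angular":[0,0,0]},{"offset":[0,0,-0.14],"angular":[0,0,0]}]' --fingers 0.06

```text
clock: 13.9
tool_pos: [514.8, -242.6, 187.5]
eef_rot: [179.6, 0.1, 70.7]
contact_force: [0.1, -0.5, -0.1]
grip_width: 60.1
grasp_force: 0.0
```

```bash
python3 look.py w6.png; python3 -c "
from h import *
print(rel([400,0,200],113.7));"
```

```text
13.95 [ 514.2 -242.2  185. ] [179.8   0.   70.7]
blue 0.94 [317.5 177. ] table [ 520.1 -215.5    0. ] on board [-16.  -16.1]
yellow 0.88 [319.4 214.9] table [ 510.5 -247.7    0. ] on board [-14.6 -48.8]
black 0.22 [266.3 277.6] table [ 443.7 -288.4   -0. ] on board [ -63.1 -107.7]
blue [261.6 176. ] 540 [-62.2 -14.5]
yellow [263.4 211.5] 505 [-62.2 -44.8]
green [265.2 245. ] 468 [-62.1 -75.1]
red [266.9 276.8] 386 [ -62.  -105.6]
(array([ 0.2, -0.2, -0. ]), array([ -0.1,  -0.1, -43. ]), np.float64(7.0))
```

View pics/w6.png

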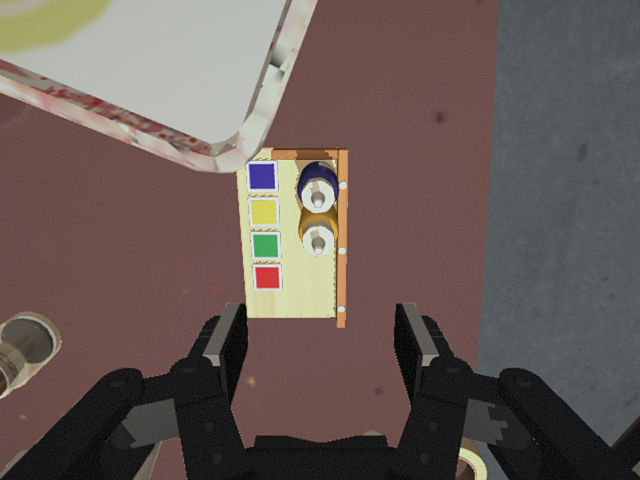

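Blue is at (317,177) and yellow at (319,215), both upright and snug. Now to green, near (412, 386).

Request:
apply_moves --moves '[{"offset":[0.035,-0.019,0],"angular":[0,0,-3]},{"offset":[0.07,-0.038,0],"angular":[0,0,-6]},{"offset":[0.105,-0.057,0],"angular":[0,0,-9]},{"offset":[0.14,-0.076,0],"angular":[0,0,-12]},{"offset":[0.175,-0.095,0],"angular":[0,0,-15]},{"offset":[0.21,-0.114,0],"angular":[0,0,-18]},{"offset":[0.245,-0.133,0],"angular":[0,0,-20]},{"offset":[0.28,-0.152,0],"angular":[0,0,-21.5]}]' --fingers 0.07

```text
clock: 14.92
tool_pos: [461.7, 74.4, 182.9]
eef_rot: [-180.0, 0.0, 92.3]
contact_force: [1.0, -0.2, 1.5]
grip_width: 70.0
grasp_force: 0.0
```

Request:
apply_moves --moves '[{"offset":[0.039,-0.005,0],"angular":[0,0,-3]},{"offset":[0.078,-0.01,0],"angular":[0,0,-6]},{"offset":[0.117,-0.015,0],"angular":[0,0,-9]},{"offset":[0.156,-0.02,0],"angular":[0,0,-12]},{"offset":[0.196,-0.025,0],"angular":[0,0,-15]},{"offset":[0.235,-0.03,0],"angular":[0,0,-18]},{"offset":[0.275,-0.035,0],"angular":[0,0,-20]},{"offset":[0.315,-0.039,0],"angular":[0,0,-21.5]},{"offset":[0.315,-0.039,0],"angular":[0,0,-21.5]},{"offset":[0.315,-0.039,0],"angular":[0,0,-21.5]}]'

```text
clock: 15.75
tool_pos: [410.7, 387.4, 182.2]
eef_rot: [-179.9, 0.0, 113.9]
contact_force: [-0.1, -0.0, -0.2]
grip_width: 70.1
grasp_force: 0.0
```

```bash
python3 look.py w7.png | grep -v board.*nan; python3 -c "
from h import *
print(rel([412,386,35.5],113.7)[0]*1000);"
```

```text
15.8 [411.2 386.2 182.4] [-179.9    0.   113.8]
green 0.69 [319.5 207.6] table [408.8 387.    0. ] on board [-320.1  516.7]
black 0.85 [351.6 322. ] table [482.9 295.5   0. ] on board [-222.6  456.1]
yellow [ 29.1 268.6] 87 [-476.3  295.3]
green [325.5 211.4] 585 [-314.7  518.3]
[  0.8   0.3 148. ]
```

View pics/w7.png

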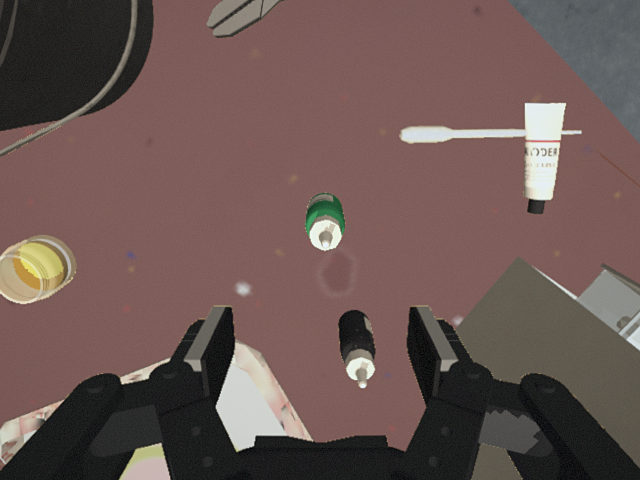

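The wrist picture shows green at (323,215), black at (355,345), and the white box corner at (520,260) to the right. I'll check the clearance to that box.

Run:
```python
from h import *
s=state();c=capture("wrist");T=camT(c,s)
for z in(0,60,120,180): print(z,w2p(c,T,(520,260),z),w2p(c,T,(440,345),z))
Rt=R.from_euler('xyz',s["eef_rot"],degrees=True)
c=capture("top");T=camT(c)
for z in(0,60,120,180): print(z,*[Rt.inv().apply(w2p(c,T,p,z)-[411,387,z])[:2] for p in((217,226),(220,226),(231,155),(212,117),(130,197),(145,108))])
```

```text
0 [599.8 414.8   0. ] [576.4 305.1   0. ]
60 [558.9 423.4  60. ] [539.8 333.8  60. ]
120 [518. 432. 120.] [503.2 362.6 120. ]
180 [477.1 440.6 180. ] [466.7 391.4 180. ]
0 [-169.   100.3] [-175.8   97.2] [-269.6  259.1] [-263.1  378. ] [  5.4 261. ] [-110.4  477.2]
60 [-175.9   81.4] [-182.3   78.5] [-271.   231.6] [-264.9  344.1] [-10.9 233.4] [-120.4  437.9]
120 [-182.8   62.4] [-188.8   59.7] [-272.4  204.1] [-266.7  310.2] [-27.2 205.8] [-130.5  398.6]
180 [-189.7   43.5] [-195.3   41. ] [-273.9  176.6] [-268.5  276.3] [-43.5 178.2] [-140.5  359.4]
```

The box face is about 190 mm away, so it is clear. Going down on green.

Request:
apply_moves --moves '[{"offset":[0.001,0,0.04],"angular":[0,0,0]},{"offset":[0.001,0,0.08],"angular":[0,0,0]},{"offset":[0.001,0,0.115],"angular":[0,0,0]},{"offset":[0.001,0,0.14],"angular":[0,0,0]},{"offset":[0.001,0,0.147],"angular":[0,0,0]},{"offset":[0.001,0,0.147],"angular":[0,0,0]}]'

```text
clock: 16.7
tool_pos: [410.6, 386.1, 34.9]
eef_rot: [-179.8, 0.0, 113.7]
contact_force: [-0.4, 0.3, 0.9]
grip_width: 70.2
grasp_force: 0.0
```

Request:
apply_moves --moves '[{"offset":[0,0,0],"angular":[0,0,0]},{"offset":[0,0,0],"angular":[0,0,0]},{"offset":[0,0,0],"angular":[0,0,0]},{"offset":[0,0,0],"angular":[0,0,0]},{"offset":[0,0,0],"angular":[0,0,0]},{"offset":[0,0,0],"angular":[0,0,0]}]' --fingers 0.02 --squeeze 30

```text
clock: 17.2
tool_pos: [412.1, 387.4, 38.0]
eef_rot: [179.8, -0.0, 113.7]
contact_force: [-0.2, 0.5, 7.9]
grip_width: 27.9
grasp_force: 29.0
```

Request:
apply_moves --moves '[{"offset":[0,0,-0.03],"angular":[0,0,0]},{"offset":[0,0,-0.07],"angular":[0,0,0]},{"offset":[0,0,-0.11],"angular":[0,0,0]},{"offset":[0,0,-0.15],"angular":[0,0,0]},{"offset":[0,0,-0.165],"angular":[0,0,0]},{"offset":[0,0,-0.165],"angular":[0,0,0]}]'

```text
clock: 17.7
tool_pos: [412.4, 387.7, 206.9]
eef_rot: [179.6, -0.1, 113.7]
contact_force: [-0.0, 0.4, -0.7]
grip_width: 28.0
grasp_force: 30.1
```

Request:
apply_moves --moves '[{"offset":[-0.036,-0.011,0],"angular":[0,0,2]},{"offset":[-0.072,-0.022,0],"angular":[0,0,5]},{"offset":[-0.108,-0.033,0],"angular":[0,0,8]},{"offset":[-0.144,-0.044,0],"angular":[0,0,11]},{"offset":[-0.18,-0.055,0],"angular":[0,0,14]},{"offset":[-0.216,-0.067,0],"angular":[0,0,16]},{"offset":[-0.252,-0.078,0],"angular":[0,0,18]},{"offset":[-0.288,-0.089,0],"angular":[0,0,20]},{"offset":[-0.325,-0.1,0],"angular":[0,0,21.5]}]'

```text
clock: 18.45
tool_pos: [449.7, 47.4, 201.3]
eef_rot: [180.0, 0.0, 92.1]
contact_force: [0.6, -1.0, -0.1]
grip_width: 27.9
grasp_force: 30.1
```

Request:
apply_moves --moves '[{"offset":[-0.038,0.003,0],"angular":[0,0,2]},{"offset":[-0.076,0.006,0],"angular":[0,0,5]},{"offset":[-0.114,0.009,0],"angular":[0,0,8]},{"offset":[-0.152,0.012,0],"angular":[0,0,11]},{"offset":[-0.19,0.015,0],"angular":[0,0,14]},{"offset":[-0.228,0.018,0],"angular":[0,0,16]},{"offset":[-0.266,0.02,0],"angular":[0,0,18]},{"offset":[-0.304,0.023,0],"angular":[0,0,20]},{"offset":[-0.339,0.026,0],"angular":[0,0,21.5]},{"offset":[-0.339,0.026,0],"angular":[0,0,21.5]}]'

```text
clock: 19.28
tool_pos: [488.8, -293.9, 200.3]
eef_rot: [-180.0, 0.1, 70.4]
contact_force: [0.8, 0.1, -1.1]
grip_width: 28.1
grasp_force: 30.1
```

```bash
python3 held.py green -19 -82
```

```text
[ 488.7 -291.3  200.3] 30.112628542701714 {'pixel': [321.3, 285.7], 'conf': 0.69} bottle-TCP in rack [-0.9 -3.3] tool yaw [-179.9   -0.    70.5]
to -19.0 -82.0 [ 14.7   2.7 147.8] [-0.1 -0.  -0.2] 4.0
```

Request:
apply_moves --moves '[{"offset":[0.015,0.003,0.03],"angular":[0,0,0]},{"offset":[0.015,0.003,0.07],"angular":[0,0,0]},{"offset":[0.015,0.003,0.105],"angular":[0,0,0]},{"offset":[0.015,0.003,0.135],"angular":[0,0,0]},{"offset":[0.015,0.003,0.146],"angular":[0,0,0]},{"offset":[0.015,0.003,0.151],"angular":[0,0,0]},{"offset":[0.015,0.003,0.153],"angular":[0,0,0]},{"offset":[0.015,0.003,0.153],"angular":[0,0,0]}]'

```text
clock: 20.1
tool_pos: [497.6, -275.7, 49.8]
eef_rot: [179.9, 0.0, 70.7]
contact_force: [-0.2, -0.2, -0.2]
grip_width: 27.9
grasp_force: 30.1
```

Request:
apply_moves --moves '[{"offset":[0.001,0.001,0],"angular":[0,0,0]},{"offset":[0.003,0.003,0],"angular":[0,0,0]},{"offset":[0.005,0.005,0],"angular":[0,0,0]},{"offset":[0.006,0.005,0],"angular":[0,0,0]},{"offset":[0.006,0.005,0],"angular":[0,0,0]}]'

```text
clock: 20.52
tool_pos: [503.1, -271.4, 49.0]
eef_rot: [-179.9, 0.0, 70.7]
contact_force: [-10.5, 0.0, 2.6]
grip_width: 27.7
grasp_force: 30.3
```

```bash
python3 st.py
```

```text
20.5167 [ 503.1 -271.4   49. ] rack [-13.8 -75.8] F rack -9.97120046166324 -3.4181140415396003 2.6205587426665593 27.74733582423454 30.341672269860283
```

Request:
apply_moves --moves '[{"offset":[0,-0.001,0.001],"angular":[0,0,0]},{"offset":[0.001,-0.001,0.002],"angular":[0,0,0]},{"offset":[0.002,-0.001,0.003],"angular":[0,0,0]},{"offset":[0.002,-0.001,0.003],"angular":[0,0,0]}]'

```text
clock: 20.85
tool_pos: [503.6, -269.7, 46.5]
eef_rot: [180.0, 0.1, 70.7]
contact_force: [-8.1, -1.0, 8.2]
grip_width: 27.8
grasp_force: 31.0
```

```bash
python3 st.py
```

```text
20.85 [ 503.6 -269.7   46.5] rack [-13.9 -74.1] F rack -7.283857428422254 -3.59291996922236 8.192701012952158 27.78503193902522 30.989826649893075
```

Request:
apply_moves --moves '[{"offset":[0.001,-0.0005,-0.0005],"angular":[0,0,0]},{"offset":[0.002,-0.0005,-0.0005],"angular":[0,0,0]},{"offset":[0.002,-0.0005,-0.0005],"angular":[0,0,0]},{"offset":[0.002,-0.0005,-0.0005],"angular":[0,0,0]}]'

```text
clock: 21.18
tool_pos: [503.9, -267.6, 46.5]
eef_rot: [179.9, 0.0, 70.7]
contact_force: [-3.2, -2.6, 6.1]
grip_width: 27.6
grasp_force: 30.7
```

```bash
python3 st.py
```

```text
21.1833 [ 503.9 -267.6   46.5] rack [-14.2 -72. ] F rack -2.204682440321702 -3.519639707607528 6.097583858267547 27.602904279562917 30.721866020467132
```

Good enough to count as snug. Releasing, raising and looking.

Request:
apply_moves --moves '[{"offset":[0,0,0],"angular":[0,0,0]},{"offset":[0,0,0],"angular":[0,0,0]},{"offset":[0,0,0],"angular":[0,0,0]},{"offset":[0,0,-0.02],"angular":[0,0,0]},{"offset":[0,0,-0.05],"angular":[0,0,0]},{"offset":[0,0,-0.09],"angular":[0,0,0]},{"offset":[0,0,-0.13],"angular":[0,0,0]},{"offset":[0,0,-0.14],"angular":[0,0,0]},{"offset":[0,0,-0.14],"angular":[0,0,0]}]' --fingers 0.06

```text
clock: 21.93
tool_pos: [504.8, -267.9, 189.6]
eef_rot: [179.7, 0.1, 70.7]
contact_force: [-0.5, 0.3, 0.2]
grip_width: 60.2
grasp_force: 0.0
```

```bash
python3 look.py w8.png
```

```text
21.9833 [ 504.1 -267.4  187.1] [179.8   0.   70.7]
blue 0.91 [318.  137.8] table [ 521.2 -210.2    0. ] on board [-16.8 -11.5]
yellow 0.78 [318.4 177.9] table [ 510.3 -242.1    0. ] on board [-16.6 -44.4]
yellow 0.32 [336.1 121.8] table [ 539.5 -203.     0. ] on board [-2.2  1. ]
green 0.81 [320.  213.6] table [ 501.1 -272.5    0. ] on board [-15.3 -75.4]
blue [261.9 142. ] 598 [-62.2 -14.4]
yellow [263.7 179.3] 557 [-62.2 -44.8]
green [265.6 214.7] 493 [-62.  -75.4]
red [267.4 248.3] 432 [ -61.9 -106.1]
```

View pics/w8.png

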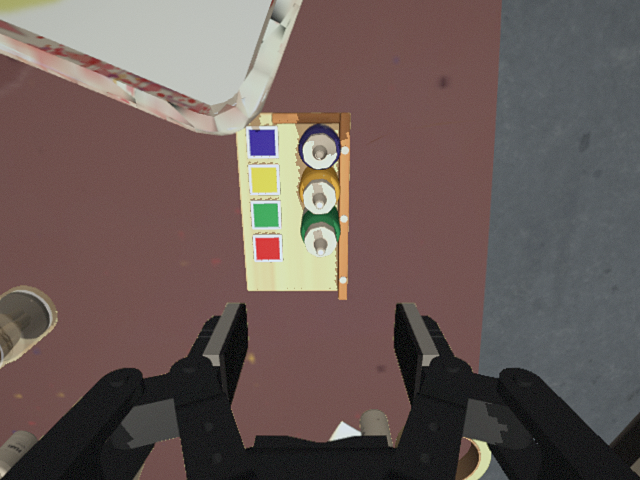

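Blue, yellow and green stand in line against the far fence, with column 320 in the picture and rows 138, 178 and 214. Now red.

Request:
apply_moves --moves '[{"offset":[0.035,0.017,0],"angular":[0,0,0]},{"offset":[0.07,0.035,0],"angular":[0,0,0]},{"offset":[0.106,0.053,0],"angular":[0,0,0]},{"offset":[0.142,0.071,0],"angular":[0,0,0]},{"offset":[0.178,0.089,0],"angular":[0,0,0]},{"offset":[0.208,0.104,0],"angular":[0,0,0]},{"offset":[0.219,0.11,0],"angular":[0,0,0]},{"offset":[0.219,0.11,0],"angular":[0,0,0]},{"offset":[0.219,0.11,0],"angular":[0,0,0]}]' --fingers 0.07

```text
clock: 23.03
tool_pos: [679.7, -96.6, 184.7]
eef_rot: [-179.9, 0.0, 70.8]
contact_force: [0.1, -0.9, 1.0]
grip_width: 69.9
grasp_force: 0.0
```

```bash
python3 look.py w9.png|grep -E "red|^[0-9]"; python3 -c "
from h import *
print(rel([680,-96,37],70.7)[0]*1000,state()['joint_positions']);"
```

```text
23.0833 [679.3 -97.3 185.1] [-179.9    0.    70.7]
red 0.56 [321.5 211. ] table [677.8 -99.8   0. ] on board [ 95.  145.7]
red [ 18.5 335.1] 71 [-204.3   21.7]
[  1.8  -0.1 149.1] [-14.6  22.9  69.5  -0.   87.5   4.8]
```

View pics/w9.png

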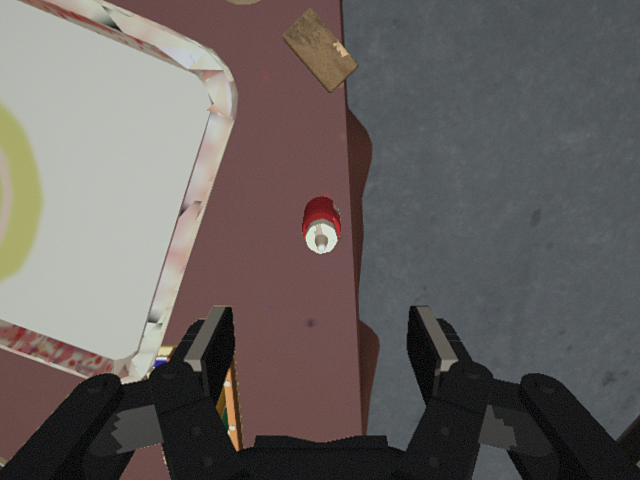

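Red is straight below at (321,211), with the tray edge well clear at column 185. Going down to grip and lift.

Request:
apply_moves --moves '[{"offset":[0,-0.001,0.04],"angular":[0,0,0]},{"offset":[-0.001,-0.001,0.08],"angular":[0,0,0]},{"offset":[-0.001,-0.001,0.115],"angular":[0,0,0]},{"offset":[-0.001,-0.001,0.14],"angular":[0,0,0]},{"offset":[-0.001,-0.001,0.149],"angular":[0,0,0]},{"offset":[-0.001,-0.001,0.149],"angular":[0,0,0]}]'

```text
clock: 23.88
tool_pos: [677.4, -97.6, 34.9]
eef_rot: [-179.8, 0.0, 70.7]
contact_force: [-0.3, -0.1, 0.2]
grip_width: 70.2
grasp_force: 0.0
```

Request:
apply_moves --moves '[{"offset":[0,0,0],"angular":[0,0,0]},{"offset":[0,0,0],"angular":[0,0,0]},{"offset":[0,0,0],"angular":[0,0,0]},{"offset":[0,0,0],"angular":[0,0,0]},{"offset":[0,0,0],"angular":[0,0,0]},{"offset":[0,0,0],"angular":[0,0,0]}]' --fingers 0.02 --squeeze 30

```text
clock: 24.38
tool_pos: [679.4, -97.8, 39.1]
eef_rot: [179.8, -0.0, 70.7]
contact_force: [-1.1, -0.1, 9.3]
grip_width: 28.1
grasp_force: 29.2
```

Request:
apply_moves --moves '[{"offset":[0,0,-0.03],"angular":[0,0,0]},{"offset":[0,0,-0.07],"angular":[0,0,0]},{"offset":[0,0,-0.11],"angular":[0,0,0]},{"offset":[0,0,-0.15],"angular":[0,0,0]},{"offset":[0,0,-0.165],"angular":[0,0,0]},{"offset":[0,0,-0.165],"angular":[0,0,0]}]'

```text
clock: 24.88
tool_pos: [679.9, -97.8, 208.5]
eef_rot: [179.5, -0.0, 70.7]
contact_force: [0.6, 0.0, -0.1]
grip_width: 27.9
grasp_force: 30.1
```

```bash
python3 held.py red -19 -112
```

```text
[679.3 -97.7 205.4] 30.08804088458419 {'pixel': [320.2, 281.8], 'conf': 0.81} bottle-TCP in rack [-1.2 -1.1] tool yaw [179.7  -0.   70.7]
to -19.0 -112.0 [-258.2 -112.9  148.7] [-0.   0.  -0.2] 8.0
```

Request:
apply_moves --moves '[{"offset":[-0.035,-0.015,0],"angular":[0,0,0]},{"offset":[-0.072,-0.031,0],"angular":[0,0,0]},{"offset":[-0.109,-0.048,0],"angular":[0,0,0]},{"offset":[-0.146,-0.064,0],"angular":[0,0,0]},{"offset":[-0.183,-0.08,0],"angular":[0,0,0]},{"offset":[-0.22,-0.096,0],"angular":[0,0,0]},{"offset":[-0.25,-0.109,0],"angular":[0,0,0]},{"offset":[-0.258,-0.113,0],"angular":[0,0,0]},{"offset":[-0.258,-0.113,0],"angular":[0,0,0]}]'

```text
clock: 25.78
tool_pos: [484.7, -305.2, 200.9]
eef_rot: [-179.9, -0.0, 70.5]
contact_force: [0.3, -1.1, -1.1]
grip_width: 28.1
grasp_force: 30.1
```

Request:
apply_moves --moves '[{"offset":[0,0,0.035],"angular":[0,0,0]},{"offset":[0,0,0.075],"angular":[0,0,0]},{"offset":[0,0,0.11],"angular":[0,0,0]},{"offset":[0,0,0.135],"angular":[0,0,0]},{"offset":[0,0,0.146],"angular":[0,0,0]},{"offset":[0,0,0.15],"angular":[0,0,0]},{"offset":[0,0,0.15],"angular":[0,0,0]}]'

```text
clock: 26.37
tool_pos: [486.9, -303.2, 51.6]
eef_rot: [-180.0, -0.0, 70.7]
contact_force: [0.1, 0.4, -0.5]
grip_width: 28.3
grasp_force: 30.1
```

```bash
python3 st.py
```

```text
26.3667 [ 486.9 -303.2   51.6] rack [ -18.6 -111.2] F rack -0.09263302333952299 0.43444889202878545 -0.548351375224056 28.340502925475107 30.096648763865232
```

Request:
apply_moves --moves '[{"offset":[0,0,0.002],"angular":[0,0,0]},{"offset":[0.001,0.002,0.004],"angular":[0,0,0]},{"offset":[0.003,0.004,0.005],"angular":[0,0,0]},{"offset":[0.005,0.005,0.005],"angular":[0,0,0]},{"offset":[0.005,0.005,0.005],"angular":[0,0,0]},{"offset":[0.005,0.005,0.005],"angular":[0,0,0]}]'

```text
clock: 26.87
tool_pos: [493.1, -300.9, 47.5]
eef_rot: [180.0, 0.0, 70.7]
contact_force: [-3.9, -3.2, 5.1]
grip_width: 28.3
grasp_force: 30.7
```

```bash
python3 st.py
```

```text
26.8667 [ 493.1 -300.9   47.5] rack [ -13.6 -107. ] F rack -2.6458083396341787 -4.274460467692785 5.069709262231302 28.329396411842463 30.667946599423885
```

Request:
apply_moves --moves '[{"offset":[0.001,0,0],"angular":[0,0,0]},{"offset":[0.002,0,0],"angular":[0,0,0]},{"offset":[0.003,0,0],"angular":[0,0,0]},{"offset":[0.003,0,0],"angular":[0,0,0]}]'

```text
clock: 27.2
tool_pos: [494.1, -298.5, 47.9]
eef_rot: [179.9, 0.1, 70.7]
contact_force: [-5.6, -5.0, 10.3]
grip_width: 28.5
grasp_force: 31.2
```

```bash
python3 st.py
```

```text
27.2 [ 494.1 -298.5   47.9] rack [ -13.4 -104.4] F rack -3.6526840858239007 -6.581901872721698 10.281598821774555 28.467192462279133 31.243204213678837
```

Red touches green (side force up to 6.6 N). Releasing and going clear.

Request:
apply_moves --moves '[{"offset":[0,0,-0.0005],"angular":[0,0,0]},{"offset":[0,0,-0.0005],"angular":[0,0,0]},{"offset":[0,0,-0.0005],"angular":[0,0,0]},{"offset":[0,0,-0.02],"angular":[0,0,0]},{"offset":[0,0,-0.05],"angular":[0,0,0]},{"offset":[0,0,-0.09],"angular":[0,0,0]},{"offset":[0,0,-0.13],"angular":[0,0,0]},{"offset":[0,0,-0.14],"angular":[0,0,0]},{"offset":[0,0,-0.14],"angular":[0,0,0]}]' --fingers 0.06

```text
clock: 27.95
tool_pos: [495.1, -298.5, 190.6]
eef_rot: [179.7, 0.1, 70.7]
contact_force: [0.6, 0.4, -0.4]
grip_width: 60.0
grasp_force: 0.0
```

```bash
python3 look.py w10.png; python3 -c "
from h import *
print(state()['contact_force'],state()['grip_width'])"
```

```text
28.0 [ 494.4 -298.   188.1] [179.9   0.   70.7]
blue 0.68 [318.7  98.7] table [ 522.3 -211.8    0. ] on board [-15.2 -13.4]
yellow 0.97 [318.4 140.4] table [ 511. -243.    0.] on board [-15.6 -45.8]
yellow 0.47 [261.8 173.7] table [ 455.7 -253.3    0. ] on board [-63.3 -72.9]
green 0.78 [314.3 178.8] table [ 496.9 -272.4    0. ] on board [-19.2 -77.4]
red 0.75 [318.9 219. ] table [ 488.7 -307.8    0. ] on board [ -15.4 -112.6]
black 0.51 [258.5 212.2] table [ 440.1 -284.1    0. ] on board [ -67.8 -106.3]
blue [259.  100.5] 633 [-62.2 -14.6]
yellow [261.1 140.3] 583 [-62.1 -45.3]
green [262.8 177. ] 540 [-62.2 -75.2]
red [264.8 213.1] 448 [ -62.  -106.4]
[ 1.3  0.1 -0.1] 60.20887105873653
```

View pics/w10.png

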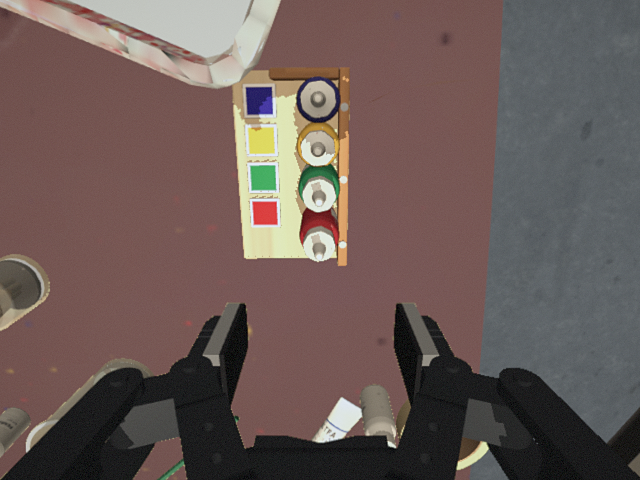

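All four stand upright. The red estimate is a little off, so I'll check spacing from the caps at (318,99), (318,149), (319,195) and (319,247).

Run:
```python
from h import *
s=state();c=capture("wrist");T=camT(c,s)
g=cv2.cvtColor(c["frame"],cv2.COLOR_RGB2HSV)
for n,p,z in (("blue",(318,99),97),("yellow",(318,149),99),("green",(319,195),101),("red",(319,247),100)): print(n,inrk(w2p(c,T,p,z)))
# white cap rims (r=12 at body shoulder height unaffected): cap bottom edge towards camera side
for n,p in (("yellow",(318,166)),("green",(319,213)),("red",(319,262))): print("cap lower edge (y-12)",n,inrk(w2p(c,T,p,97)))
```

```text
blue [-16.7 -15.4]
yellow [-16.8 -43.2]
green [-16.3 -70.2]
red [ -16.5 -103.8]
cap lower edge (y-12) yellow [-16.9 -53.4]
cap lower edge (y-12) green [-16.4 -82.4]
cap lower edge (y-12) red [ -16.5 -115.3]
```

Spacings are 28, 27 and 33 mm against the 38 mm limit, and x is about -16.5. Everything is within tolerance and the robot is clear, so I'm handing in.

```bash
python3 -c "
from cell import *
print(sign_off())"
```

```text
the job is handed in; nothing more can be done
None
```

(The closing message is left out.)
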